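Release the salami from the sprung slicing board and lay it in the tray

TASK

The short salami stick is held down on the wooden slicing board. Lift the board's sprung clamp arm until it goes over and stands open by itself, and only then take the salami out of its cradle and lay it flat, without dropping it, inside the low steel tray. Leave the arm standing open for the next stick, and do not knock over the clip-top jar behind the board.

Things in the scene. Friction and masses are not known exactly. Their poses are not given: they have to be found in the camera images.
- salami_mid (a point): Centre (on the axis, half-way along) of the short salami stick, dark red with pale specks: a round stick 37 mm thick and 121 mm long, about 0.14 kg, loose. The stick's length runs along this frame's y. At the start it lies level in the two V cradles of the slicing board, held down by the clamp arm's pad. The second, longer salami (169 mm) on the counter is not part of the task.
- clamp_arm (a joint): Clamp arm angle, rad: 0 level on the salami, growing as the knob is lifted, stop at 1.75 (leaning a little back past upright). Below about 0.75 an over-centre spring presses it down (some 3 N at the knob; it snaps back if let go); beyond, the spring throws it up to the stop, where it stays. Safe to let go from 1.0 on. A grip on the smooth knob creeps a little: take it low.
- clamp_knob (a point): Centre of the black ball knob, 30 mm diameter, at the free end of the flat steel clamp arm (12 mm wide). It stands 84 mm above the counter with the arm down, with free space round and above it; below it is the board's top, 21 mm above the counter. It moves with the arm: on an arc of 134 mm radius about the pivot, up and away towards the post.
- clamp_pivot (a point): Pivot of the clamp arm, 84 mm above the counter, on the post at the back of the slicing board; its frame is that of the board: x points from the knob end to the post, y along the pivot pin and along the clamped salami, z up. With the arm down the knob lies 134 mm from here towards -x. The post is 26 mm deep, 27 mm wide, and 110 mm high with its stop pin.
- cradle_seat (a point): Where the salami's centre lies when seated: fixed to the slicing board, 84 mm from the pivot towards its -x and 51.5 mm above the counter (30 mm above the board's top). The frame is the board's: the salami lies along y, in two steel V cradles (14 mm wide, 43 mm high over the counter) centred 44 mm to either side, so that its middle is free for the fingers. The board is beech, 165 x 136 mm, and does not shift.
- tray_floor (a point): Centre of the inside floor (3 mm above the counter) of the low stainless tray with a rolled rim; inside 82 mm along this frame's x and 142 mm along its y, rim 16.5 mm above the counter; loose, 0.45 kg. The salami fits lengthwise along y. The slicer's dial knob juts out behind the tray, 40 to 90 mm above the counter.
- clip_jar: Clip-top glass jar 95 x 83 x 131 mm standing behind the slicing board, between the slicer and the scale; origin at the centre of its underside, z up. To be left standing.

How it is judged:
On the way, in this order (a step that is already met when the one before it is completed fails the run):
1. the clamp arm stands open by itself beyond its hold-open point, at 1.45 rad or more (value of joint clamp_arm above 1.45 rad), for 0.2 s.
2. the salami is lifted clear of its cradle, by more than 20 mm (z of salami_mid in the frame of cradle_seat above 0.02 m), for 0.1 s.
At the end, for the whole second after the job is handed in: The clamp arm stands open (1.45 rad or more). The salami lies flat on the floor of the level tray, inside its rim: its centre 12 to 24 mm above the tray's floor, within 35 mm across and 25 mm along of the tray's middle, its axis within 0.1 rad of level, and it rests (under 50 mm/s) (value of joint clamp_arm above 1.45 rad and z of salami_mid in the frame of tray_floor between 0.012 and 0.024 m and x of salami_mid in the frame of tray_floor between -0.035 and 0.035 m and y of salami_mid in the frame of tray_floor between -0.025 and 0.025 m and angle between salami_mid's own y axis and vertical between 1.47 and 1.67 rad and angle between tray_floor's own z axis and vertical below 0.06 rad and linear speed of salami below 0.05 m/s); the robot touches nothing.
It fails at once if the salami is dropped: it moves at over 0.75 m/s (a fall of about 30 mm) with no finger on it (linear speed of salami above 0.75 m/s and contact force between the fingers and salami below 0.05 N).
It fails at once if the salami is pulled more than 25 mm out of its seat while the arm is still down (below 0.6 rad) (value of joint clamp_arm below 0.6 rad and distance between salami_mid and cradle_seat above 0.025 m).
It fails at once if the clip-top jar is knocked over (leans more than 0.5 rad) (angle between clip_jar's own z axis and vertical above 0.5 rad).
It also fails if it takes over 45 s, if anything falls off the work surface, if the arm or the gripper's body presses on something with over 40 N, if the wrist force passes 120 N, or if a joint passes its speed limit or range.

ROBOT

A 7-joint arm with a two-finger parallel gripper is mounted at the origin on a cart in front of the work surface, level with it; the furniture and walls round the work are solid. World frame = base frame: x ahead of the robot, y to its left, z up, the work surface at z = 0. Lengths are in m, angles in rad, forces in N, time in s.
With the tool pointing down it reaches from about 0.425 to 0.925 m from the base axis. Payload 6.8 kg.
Tool frame: the origin (TCP) lies midway between the tips of the shut fingers; the grasp point (between the pads) lies 19 mm behind it (grip_point_offset is the distance from the TCP to the grasp point, in m); y points along the fingers, x is the direction in which the jaws open and shut, and the axes are right-handed (so a half turn about y gives the same grasp; the last joint's range is limited). The gripper opens to 85 mm and grips with 20 to 120 N. Pads are 22 mm wide; open, the fingers measure 114 mm over their backs; the gripper's body (76 mm by 85 mm) begins 54 mm behind the grasp point. The pads swing forward as they close: fully open they stand 13 mm farther back than shut.
Start: joints at [1.046, 0.477, 0.022, 1.555, -0.011, 1.109, -0.083], TCP at [0.273, -0.617, 0.196] pointing down, gripper open.
Joint ranges: [-2.96, 2.96], [-0.34, 2.1], [-1.41, 1.46], [0.24, 2.44], [-1.37, 4.51], [0.17, 1.92], [-2.96, 2.96]. Speed limits (rad/s): [2.39, 2.39, 3.14, 3.14, 3.14, 3.14, 3.14].

INTERFACE

Orientations are given as a unit quaternion [w, x, y, z].
In Python, from station import get_obs, read_camera, hand_in, grip_point_offset gives the robot as it stands.
- The arm moves only by the tool play_rows, never from a script. Its argument "increments" is a list of rows, each a list of 2 entries, a list of its own where there are three numbers: the shift along the tool's x, y, z in m, then the turn, a rotation vector about the tool's x, y, z in degrees. In form: [[[tx, ty, tz], [ax, ay, az]], ...]. A call has 1 to 20 rows; each row shifts and turns the commanded pose from where the row before left it, along the tool's axes as they then stand; what a row does not reach is not made up. A row lasts 1/12 s, in which the tool goes at most 41.7 mm and 7.16 degrees, less where a joint would pass 70% of its speed; a pose out of reach is approached as far as the arm can. A call with a gripper value outside its range is refused whole. "gripper" is the finger opening in m, from 0 to 0.0854, set as the call begins (left out, the last holds). The fingers move at their own pace and stop on an object; "grip_force" is the grip in N (left out, the last holds). Time passes only in rows, so rows that do not move let the fingers close. It gives the time, the measured TCP pose, the force and the opening at its end, in the units of the state.
- get_obs(): the state, without advancing time (a new reading comes with each control period).
- read_camera(name): name is "scene" or "top"; returns a dict with "color" (400x640x3 uint8, red, green, blue), "range_z" (400x640 float32, m along the optical axis (not along the pixel's ray), 0 where there is no reading), "intrinsics" (3x3 intrinsics, pixels), "R" (3x3) and "t" (3): a world point X has camera coordinates R X + t. Camera axes: x right, y down, z forward; pixel columns grow to the right and rows downward; lengths in m; the calibration is good to about 2 mm. A picture is of the moment at which its call begins.
- hand_in(): hands the job in, once; it reports no verdict.
The state is a dict: "t": time; "q": joint angles; "joint_vel": joint speeds; "joint_torque": joint torques, N m; "eef_pos": TCP position; "tool_rot": TCP orientation; "contact_force": force on the tool from outside, world axes, zero at the start; "torque": the same for the moment, N m; "gripper_width": opening from 0.0 (shut) to 1.0 (fully open).
Only numpy, scipy, OpenCV 4.12 (cv2) and the standard library are available. Lean on these libraries where they do the work, as an engineer would, in place of code of your own. Each camera call takes 0.05 s, during which the arm holds its last target. There are 200 camera calls.

## Working session

There is one attempt and no reset: what is moved stays moved. The work goes in short steps, Python scripts to look and compute and a tool call to move; the robot and the scene stay as the last step left them, time stands still between calls to the robot, and variables do not carry over. Pictures are saved under pics/ and viewed, about 8 in all and at most 12, crops included, and the job is handed in when it is done.

Besides the shell and the picture viewer there is one more tool, called in YAML: its name, and indented under it one key for each argument. play_rows: Moves the arm, as the interface text tells. Its arguments: {"type":"object","properties":{"increments":{"type":"array","items":{"type":"array"}},"gripper":{"type":"number"},"grip_force":{"type":"number"}},"required":["increments"]}

```bash
mkdir -p pics; ls
python3 - <<'E'
from station import *
import cv2,numpy as np
o=get_obs();print({k:np.round(v,3) for k,v in o.items()});print(grip_point_offset)
for n in("scene","top"):
    c=read_camera(n);np.savez(f"{n}0.npz",**c);cv2.imwrite(f"pics/{n}0.png",c["color"][:,:,::-1]);print(np.round(c["intrinsics"],1).tolist(),np.round(-c["R"].T@c["t"],3),np.round(c["R"],3).tolist())
E
```

```text
pics
{'t': np.float64(0.0), 'q': array([ 1.046,  0.478,  0.022,  1.556, -0.012,  1.109, -0.083]), 'joint_vel': array([ 0.002,  0.   , -0.   , -0.001, -0.   , -0.   ,  0.001]), 'joint_torque': array([ 0.0000e+00, -5.9645e+01,  1.6080e+00, -2.8119e+01,  1.2000e-02,
        9.0000e-03,  0.0000e+00]), 'eef_pos': array([ 0.273, -0.617,  0.194]), 'tool_rot': array([ 0.593, -0.592,  0.386, -0.385]), 'contact_force': array([-0.05 , -0.578,  0.505]), 'torque': array([ 0.011, -0.013, -0.007]), 'gripper_width': np.float64(0.997)}
0.0187
[[431.7, 0.0, 320.4], [0.0, 431.7, 199.7], [0.0, 0.0, 1.0]] [0.181 0.325 0.649] [[-0.887, -0.461, -0.023], [-0.291, 0.599, -0.746], [0.358, -0.655, -0.665]]
[[400.4, 0.0, 319.2], [0.0, 400.4, 202.2], [0.0, 0.0, 1.0]] [ 0.367 -0.228  0.901] [[0.012, -1.0, 0.026], [-0.983, -0.017, -0.182], [0.183, -0.023, -0.983]]
```

View pics/top0.png

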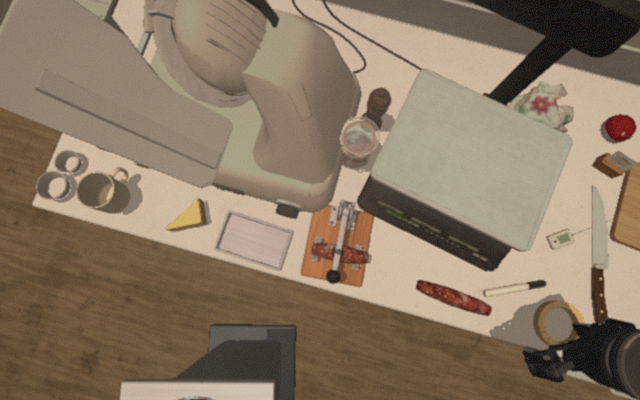

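View pics/scene0.png

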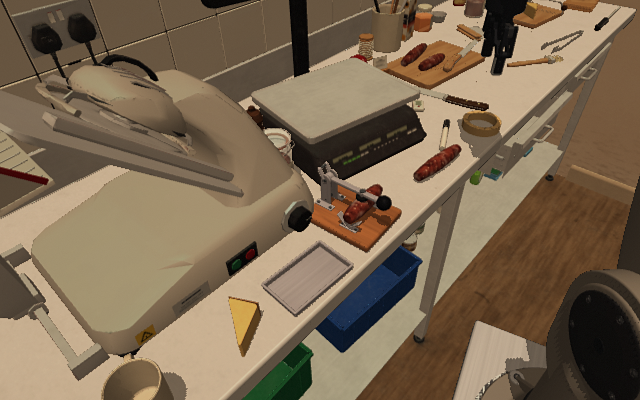

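The top view shows the tray at about (255,240), the board at (338,245), the knob at (334,276), the post at (345,210), the clamped salami along y at (340,254), and the jar at (358,140) behind. The gripper is at lower right.

```bash
cat > h.py <<'E'
import numpy as np,cv2
from station import *
def load(n,i): return dict(np.load(f"{n}{i}.npz"))
def snap(n,i):
    c=read_camera(n);np.savez(f"{n}{i}.npz",**c);return c
def ray(c,uv,z):
    K,R,t=c["intrinsics"],c["R"],c["t"];o=-R.T@t
    d=R.T@np.linalg.inv(K)@np.array([uv[0],uv[1],1.]);return o+d*(z-o[2])/d[2]
def cloud(c):
    v,u=np.mgrid[:400,:640];K=c["intrinsics"];Z=c["range_z"]
    P=np.stack([(u-K[0,2])/K[0,0]*Z,(v-K[1,2])/K[1,1]*Z,Z],-1);return (P-c["t"])@c["R"]
E
python3 - <<'E'
from h import *
c=load("top",0);P=cloud(c);h=cv2.cvtColor(c["color"],cv2.COLOR_RGB2HSV)
def comps(m,roi,name,z,mn=30):
    r=np.zeros((400,640),np.uint8);x0,x1,y0,y1=roi;r[y0:y1,x0:x1]=1
    m=(m&(r>0)).astype(np.uint8)
    n,l,s,ce=cv2.connectedComponentsWithStats(m)
    for i in range(1,n):
        if s[i,4]<mn: continue
        k=(l==i);pt=np.argwhere(k)[:,::-1].astype(np.float32);b=cv2.minAreaRect(pt)
        W=np.array([ray(c,q,z)[:2] for q in cv2.boxPoints(b)])
        e=[np.linalg.norm(W[1]-W[0]),np.linalg.norm(W[2]-W[1])]
        L=(W[1]-W[0]) if e[0]>e[1] else W[2]-W[1]
        print(name,s[i,4],np.round(ce[i],1),"ctr",np.round(W.mean(0),4),"sz",np.round(e,3),"long dir deg",np.degrees(np.arctan2(L[1],L[0])).round(1),"medz",np.median(P[k][:,2]).round(4))
H,S,V=h[...,0],h[...,1],h[...,2]
comps((V<60),(318,352,262,292),"knob",.084)
comps(((H<6)|(H>172))&(S>110),(300,380,235,270),"salami",.0515)
comps((H>=6)&(H<20)&(S>110),(295,380,195,295),"board",.021)
Z=P[...,2]
comps((Z>.009)&(Z<.025),(205,302,200,278),"rim",.0165)
comps((S<60)&(V>90)&(V<190),(205,302,200,278),"tray",.003,200)
comps((Z>.1)&(Z<.125),(325,365,195,225),"post",.11,5)
comps((Z>.03)&(Z<.1),(255,300,190,225),"dial",.065,5)
m=(Z>.09);q=P[110:190,330:385].reshape(-1,3);q=q[(q[:,2]>.06)&(q[:,2]<.16)];print(q.min(0),q.max(0))
s=load("scene",0);hs=cv2.cvtColor(s["color"],cv2.COLOR_RGB2HSV)[...,2];m=np.zeros((400,640),np.uint8);m[190:214,372:396]=hs[190:214,372:396]<50
print("scene knob",ray(s,np.argwhere(m)[:,::-1].mean(0),.084),m.sum())
big=cv2.resize(c["color"][180:300,200:390,::-1],None,fx=4,fy=4,interpolation=cv2.INTER_CUBIC);cv2.imwrite("pics/topc.png",big)
E
```

```text
knob 126 [333.2 276.1] ctr [ 0.3679 -0.2774] sz [0.024 0.022] long dir deg -89.3 medz 0.0947
salami 57 [354.8 256.8] ctr [ 0.4108 -0.3229] sz [0.031 0.022] long dir deg -71.0 medz 0.0659
board 1591 [319.9 244.5] ctr [ 0.4454 -0.2561] sz [0.161 0.065] long dir deg -10.5 medz 0.021
board 1451 [355.5 249.3] ctr [ 0.4323 -0.3309] sz [0.163 0.059] long dir deg -10.5 medz 0.0212
board 203 [310.5 290.5] ctr [ 0.3422 -0.2438] sz [0.023 0.088] long dir deg -89.3 medz -0.93
rim 556 [252.3 239.9] ctr [ 0.4451 -0.1052] sz [0.093 0.154] long dir deg -107.6 medz 0.0156
tray 1391 [258.3 240.2] ctr [ 0.4463 -0.1047] sz [0.097 0.161] long dir deg -107.3 medz 0.0044
post 68 [347.5 203.4] ctr [ 0.5117 -0.304 ] sz [0.013 0.031] long dir deg -99.5 medz 0.107
dial 825 [281.4 201.4] ctr [ 0.5214 -0.1584] sz [0.057 0.101] long dir deg -99.5 medz 0.0825
[ 0.54590729 -0.38334499  0.06011703] [ 0.72984453 -0.26562514  0.15996994]
scene knob [ 0.37173284 -0.27682378  0.084     ] 176
```

View pics/topc.png

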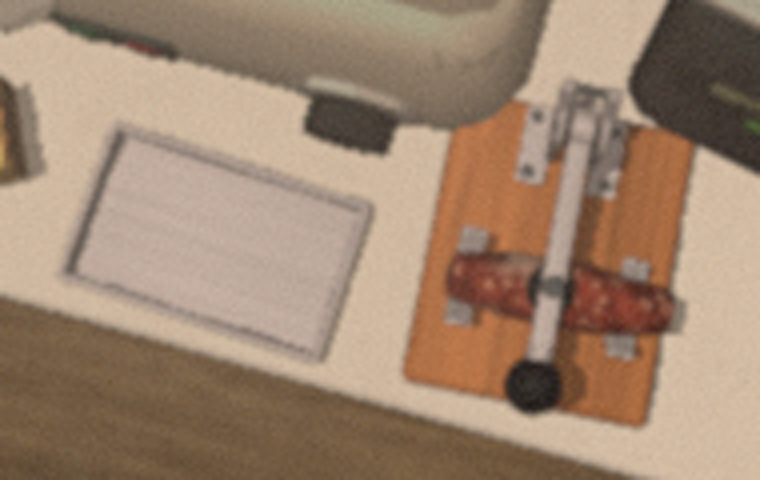

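The crop confirms the layout: knob at crop (533,385), salami from (450,275) to (680,310), post at (585,110), tray centre about (220,240), and the black dial at (350,122) close behind the tray's right end. Next I check the dial and the path clearance, then work out the tool axes.

```bash
cat >> h.py <<'E'
from scipy.spatial.transform import Rotation as Ro
def go(target,xdir):  # world shift/turn to TCP target, tool y down, tool x along xdir (sign chosen nearest)
    o=get_obs();w,x,y,z=o["tool_rot"];R=Ro.from_quat([x,y,z,w]);M=R.as_matrix()
    xd=np.array([*xdir,0.]);xd/=np.linalg.norm(xd)
    if xd@M[:,0]<0: xd=-xd
    yd=np.array([0,0,-1.]);T=np.stack([xd,yd,np.cross(xd,yd)],1)
    d=np.array(target)-o["eef_pos"]
    print("t",o["t"].round(2),"pos",o["eef_pos"].round(4),"f",o["contact_force"].round(1),"w",o["gripper_width"].round(3),"q",o["q"].round(2))
    print("shift in present tool",(M.T@d).round(4),"in target tool",(T.T@d).round(4),"turn deg",np.degrees(Ro.from_matrix(M.T@T).as_rotvec()).round(2))
    return M,T
E
python3 - <<'E'
from h import *
bx=np.array([np.cos(np.radians(10.5)),-np.sin(np.radians(10.5))]);by=np.array([-bx[1],bx[0]])
M,T=go([.37,-.277,.16],by);print(M.round(3));print(T.round(3))
c=load("top",0);P=cloud(c)
a=np.array([.273,-.617]);b=np.array([.37,-.277]);d=(b-a)/np.linalg.norm(b-a)
q=P.reshape(-1,3);q=q[c["range_z"].ravel()>0];r=q[:,:2]-a;s=r@d;e=r@np.array([-d[1],d[0]])
for s0 in np.arange(0.05,.4,.05):
    k=(abs(s-s0)<.025)
    print(round(s0,2),[ (round(e0,2),q[k&(abs(e-e0)<.025),2].max().round(3)) if (k&(abs(e-e0)<.025)).any() else None for e0 in np.arange(-.2,.21,.05)])
tx=np.array([np.cos(np.radians(17.5)),-np.sin(np.radians(17.5))]);ty=np.array([-tx[1],tx[0]]);tc=np.array([.4455,-.105])
r=q[:,:2]-tc;X=r@tx;Y=r@ty
for x0 in range(-60,100,10):
    print(x0,[q[(abs(X*1000-x0)<5)&(abs(Y*1000-y0)<10),2].max().round(3) for y0 in range(-80,81,20)])
E
```

```text
Traceback (most recent call last):
  File "h.py", line 19, in go
    print("t",o["t"].round(2),"pos",o["eef_pos"].round(4),"f",o["contact_force"].round(1),"w",o["gripper_width"].round(3),"q",o["q"].round(2))
              ^^^^^^^^^^^^
AttributeError: 'float' object has no attribute 'round'
```

```bash
sed -i 's/o=get_obs();w,x/o={k:np.array(v) for k,v in get_obs().items()};w,x/' h.py
python3 - <<'E'
from h import *
bx=np.array([np.cos(np.radians(10.5)),-np.sin(np.radians(10.5))]);by=np.array([-bx[1],bx[0]])
M,T=go([.37,-.277,.16],by);print(M.round(3));print(T.round(3))
c=load("top",0);P=cloud(c)
a=np.array([.273,-.617]);b=np.array([.37,-.277]);d=(b-a)/np.linalg.norm(b-a)
q=P.reshape(-1,3);q=q[c["range_z"].ravel()>0];r=q[:,:2]-a;s=r@d;e=r@np.array([-d[1],d[0]])
mx=lambda k: round(float(q[k,2].max()),3) if k.any() else None
for s0 in np.arange(0.05,.4,.05):
    k=(abs(s-s0)<.025)
    print(round(s0,2),[ (round(float(e0),2),mx(k&(abs(e-e0)<.025))) for e0 in np.arange(-.2,.11,.05)])
tx=np.array([np.cos(np.radians(17.5)),-np.sin(np.radians(17.5))]);ty=np.array([-tx[1],tx[0]]);tc=np.array([.4455,-.105])
r=q[:,:2]-tc;X=r@tx;Y=r@ty
for x0 in range(-60,100,10):
    print(x0,[mx((abs(X*1000-x0)<5)&(abs(Y*1000-y0)<10)) for y0 in range(-80,81,20)])
E
```

```text
t 0.1 pos [ 0.273  -0.6167  0.1946] f [ 0.5  0.2 -0.3] w 0.996 q [ 1.05  0.48  0.02  1.56 -0.01  1.11 -0.08]
shift in present tool [-0.2713  0.0351  0.2262] in target tool [-0.3517  0.0346  0.0334] turn deg [ 3.000e-02  3.438e+01 -9.000e-02]
[[ 0.405 -0.001  0.914]
 [-0.914  0.001  0.405]
 [-0.002 -1.    -0.   ]]
[[-0.182  0.     0.983]
 [-0.983  0.    -0.182]
 [-0.    -1.     0.   ]]
0.05 [(-0.2, 0.136), (-0.15, 0.137), (-0.1, 0.058), (-0.05, 0.442), (-0.0, 0.463), (0.05, 0.454), (0.1, -0.918)]
0.1 [(-0.2, 0.136), (-0.15, 0.137), (-0.1, 0.047), (-0.05, 0.039), (-0.0, 0.036), (0.05, 0.002), (0.1, -0.915)]
0.15 [(-0.2, 0.138), (-0.15, 0.137), (-0.1, 0.036), (-0.05, 0.037), (-0.0, 0.033), (0.05, 0.003), (0.1, -0.919)]
0.2 [(-0.2, 0.138), (-0.15, 0.084), (-0.1, 0.006), (-0.05, 0.005), (-0.0, 0.006), (0.05, 0.003), (0.1, -0.919)]
0.25 [(-0.2, 0.138), (-0.15, 0.078), (-0.1, 0.006), (-0.05, 0.005), (-0.0, 0.005), (0.05, 0.004), (0.1, -0.921)]
0.3 [(-0.2, 0.139), (-0.15, 0.076), (-0.1, 0.05), (-0.05, 0.07), (-0.0, 0.026), (0.05, 0.005), (0.1, -0.918)]
0.35 [(-0.2, 0.138), (-0.15, 0.11), (-0
[... 438 characters left out ...]
 0.006, 0.006, 0.007, 0.014, 0.017]
0 [0.019, 0.006, 0.006, 0.006, 0.005, 0.007, 0.007, 0.014, 0.02]
10 [0.017, 0.006, 0.006, 0.007, 0.006, 0.007, 0.005, 0.015, 0.018]
20 [0.019, 0.006, 0.006, 0.006, 0.007, 0.006, 0.008, 0.016, 0.018]
30 [0.019, 0.005, 0.005, 0.007, 0.005, 0.005, 0.005, 0.005, 0.019]
40 [0.018, 0.02, 0.018, 0.019, 0.018, 0.017, 0.019, 0.019, 0.019]
50 [0.015, 0.017, 0.018, 0.017, 0.017, 0.016, 0.017, 0.016, 0.246]
60 [0.005, 0.005, 0.005, 0.005, 0.004, 0.005, 0.006, 0.227, 0.247]
70 [0.086, 0.092, 0.089, 0.006, 0.005, 0.003, 0.006, 0.228, 0.247]
80 [0.086, 0.092, 0.091, 0.003, 0.004, 0.005, 0.079, 0.246, 0.266]
90 [0.097, 0.104, 0.101, 0.093, 0.07, 0.072, 0.075, 0.248, 0.27]
```

play_rows:
  increments:
    - [[0, 0, 0], [0, 6.88, 0]]
    - [[0, 0, 0], [0, 6.88, 0]]
    - [[0, 0, 0], [0, 6.88, 0]]
    - [[0, 0, 0], [0, 6.88, 0]]
    - [[0, 0, 0], [0, 6.88, 0]]
    - [[-0.035, 0.003, 0.0033], [0, 0, 0]]
    - [[-0.035, 0.003, 0.0033], [0, 0, 0]]
    - [[-0.035, 0.003, 0.0033], [0, 0, 0]]
    - [[-0.035, 0.003, 0.0033], [0, 0, 0]]
    - [[-0.035, 0.003, 0.0033], [0, 0, 0]]
    - [[-0.035, 0.003, 0.0033], [0, 0, 0]]
    - [[-0.035, 0.003, 0.0033], [0, 0, 0]]
    - [[-0.035, 0.003, 0.0033], [0, 0, 0]]
    - [[-0.035, 0.003, 0.0033], [0, 0, 0]]
    - [[-0.035, 0.003, 0.0033], [0, 0, 0]]
    - [[0, 0, 0], [0, 0, 0]]
    - [[0, 0, 0], [0, 0, 0]]
  gripper: 0.085

```text
t: 1.52
eef_pos: [0.37, -0.2772, 0.1653]
tool_rot: [0.453, -0.453, 0.543, -0.542]
contact_force: [0.2, -0.8, -0.0]
gripper_width: 0.992
```

Run:
```python
from h import *
bx=np.array([np.cos(np.radians(10.5)),-np.sin(np.radians(10.5))]);by=np.array([-bx[1],bx[0]])
go([.37,-.277,.057],by)
c=snap("scene",1);cv2.imwrite("pics/s1.png",cv2.resize(c["color"][100:300,220:520,::-1],None,fx=2.6,fy=2.6))
```

```text
t 1.52 pos [ 0.37   -0.2772  0.1653] f [ 0.2 -0.8 -0. ] w 0.992 q [ 0.51  0.16 -0.01  2.08  0.    0.9  -1.24]
shift in present tool [-1.000e-04  1.083e-01  0.000e+00] in target tool [-0.0002  0.1083 -0.    ] turn deg [ 0.03  0.23 -0.03]
```

View pics/s1.png

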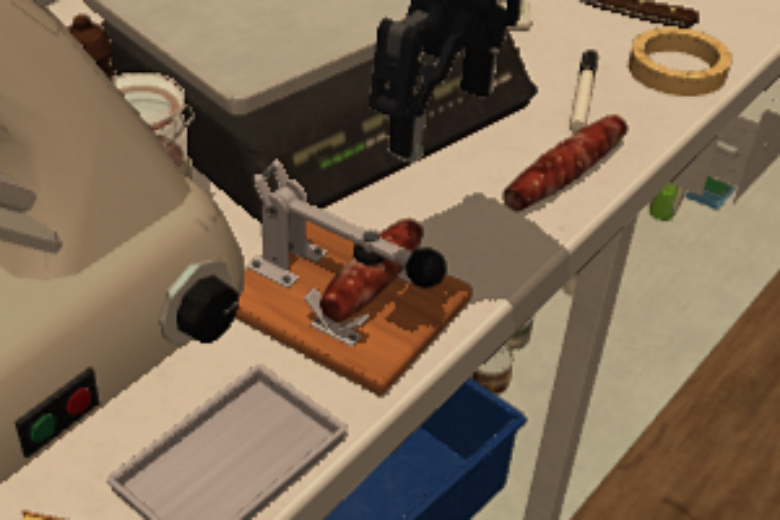

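The picture shows the gripper above and about over the knob (crop 427,267), with fingertips near crop (405,155) and (475,95). I check those tips against the range image.

Run:
```python
from h import *
c=load("scene",1);P=cloud(c);c0=load("top",0)
for p in ([.37,-.2772,.165],[.37,-.2772,.178],[.37,-.277,.084]):
    x=c["R"]@p+c["t"];u=c["intrinsics"]@x/x[2];print(p,u[:2].round(1),"crop",((u[:2]-[220,100])*2.6).round(0))
V=c["color"].max(2)
q=P[100:165,360:425][V[100:165,360:425]<60];k=np.abs(q[:,:2]-[.37,-.277]).max(1)<.09;q=q[k];
for z in np.arange(.14,.3,.02):
    s=q[abs(q[:,2]-z)<.01]
    if len(s):print(z.round(2),len(s),s.min(0).round(3),s.max(0).round(3))
```

```text
[0.37, -0.2772, 0.165] [387.3 169.7] crop [435. 181.]
[0.37, -0.2772, 0.178] [387.9 163.9] crop [436. 166.]
[0.37, -0.277, 0.084] [383.9 202.8] crop [426. 267.]
0.22 139 [ 0.351 -0.324  0.213] [ 0.388 -0.222  0.23 ]
0.24 206 [ 0.351 -0.323  0.23 ] [ 0.387 -0.22   0.25 ]
0.26 286 [ 0.346 -0.345  0.25 ] [ 0.395 -0.203  0.27 ]
0.28 442 [ 0.346 -0.346  0.27 ] [ 0.395 -0.203  0.29 ]
```

Run:
```python
from h import *
for n,c in (("scene",load("scene",1)),("top",snap("top",1))):
    P=cloud(c);q=P.reshape(-1,3);k=(np.abs(q[:,:2]-[.37,-.275]).max(1)<.08)&(q[:,2]>.11);q=q[k]
    for z in np.arange(.12,.3,.02):
        s=q[abs(q[:,2]-z)<.01]
        if len(s):print(n,z.round(2),len(s),s.min(0).round(3),s.max(0).round(3))
```

```text
scene 0.22 180 [ 0.351 -0.327  0.213] [ 0.389 -0.222  0.23 ]
scene 0.24 250 [ 0.351 -0.325  0.23 ] [ 0.388 -0.22   0.25 ]
scene 0.26 296 [ 0.345 -0.348  0.25 ] [ 0.395 -0.203  0.27 ]
scene 0.28 497 [ 0.345 -0.349  0.27 ] [ 0.395 -0.203  0.29 ]
top 0.26 14 [ 0.368 -0.209  0.266] [ 0.392 -0.204  0.269]
top 0.28 11 [ 0.369 -0.211  0.27 ] [ 0.392 -0.204  0.29 ]
```

play_rows:
  increments:
    - [[0, 0, 0], [0, 0, 0]]
    - [[0, 0, 0], [0, 0, 0]]
    - [[0, 0, 0], [0, 0, 0]]
    - [[0, 0, 0], [0, 0, 0]]
    - [[0, 0, 0], [0, 0, 0]]
    - [[0, 0, 0], [0, 0, 0]]
    - [[0, 0, 0], [0, 0, 0]]
    - [[0, 0, 0], [0, 0, 0]]
    - [[0, 0, 0], [0, 0, 0]]
    - [[0, 0, 0], [0, 0, 0]]
  gripper: 0.03
  grip_force: 60

```text
t: 2.45
eef_pos: [0.3696, -0.2791, 0.1655]
tool_rot: [-0.452, 0.452, -0.544, 0.544]
contact_force: [-0.1, 0.7, 0.2]
gripper_width: 0.352
```

Run:
```python
from h import *
c=snap("scene",2)
P=cloud(c);q=P.reshape(-1,3);k=(np.abs(q[:,:2]-[.37,-.275]).max(1)<.08)&(q[:,2]>.11);q=q[k]
for z in np.arange(.12,.3,.01):
        s=q[abs(q[:,2]-z)<.005]
        if len(s):print(z.round(2),len(s),s.min(0).round(3),s.max(0).round(3))
cv2.imwrite("pics/s2.png",cv2.resize(c["color"][90:220,320:450,::-1],None,fx=4,fy=4))
```

```text
0.2 28 [ 0.356 -0.299  0.201] [ 0.384 -0.255  0.205]
0.21 93 [ 0.356 -0.298  0.205] [ 0.382 -0.251  0.215]
0.22 108 [ 0.356 -0.3    0.215] [ 0.382 -0.249  0.225]
0.23 107 [ 0.356 -0.297  0.225] [ 0.381 -0.249  0.235]
0.24 69 [ 0.354 -0.303  0.235] [ 0.38  -0.25   0.245]
0.25 151 [ 0.349 -0.326  0.245] [ 0.39  -0.23   0.255]
0.26 141 [ 0.349 -0.33   0.255] [ 0.391 -0.226  0.265]
0.27 220 [ 0.348 -0.334  0.265] [ 0.392 -0.222  0.275]
0.28 208 [ 0.348 -0.339  0.275] [ 0.393 -0.217  0.285]
0.29 231 [ 0.347 -0.34   0.285] [ 0.393 -0.213  0.295]
```

View pics/s2.png

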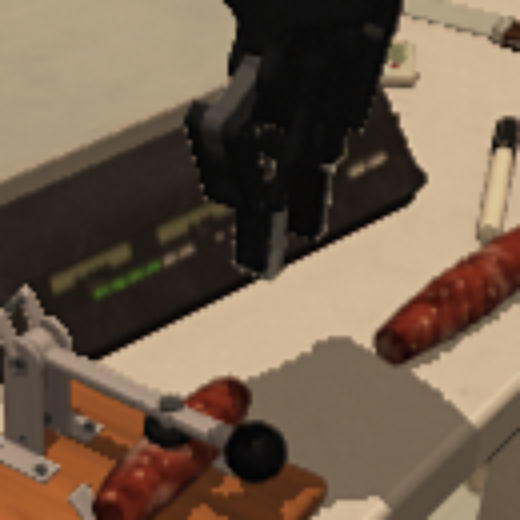

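The crop shows fingertips at about crop (262,272), with the knob at (255,452). Pixel and range both put the tips about 35 mm above where the reported TCP says. I trust neither yet, so I'll open, descend part-way astride the knob, and look again.

play_rows:
  increments:
    - [[0, 0, 0], [0, 0, 0]]
    - [[0, 0, 0], [0, 0, 0]]
    - [[0, 0, 0], [0, 0, 0]]
    - [[0, 0, 0], [0, 0, 0]]
    - [[0, 0, 0], [0, 0, 0]]
    - [[0, 0, 0], [0, 0, 0]]
    - [[0, 0.018, 0], [0, 0, 0]]
    - [[0, 0.018, 0], [0, 0, 0]]
    - [[0, 0.018, 0], [0, 0, 0]]
    - [[0, 0.018, 0], [0, 0, 0]]
    - [[0, 0.018, 0], [0, 0, 0]]
    - [[0, 0, 0], [0, 0, 0]]
    - [[0, 0, 0], [0, 0, 0]]
    - [[0, 0, 0], [0, 0, 0]]
  gripper: 0.085

```text
t: 3.67
eef_pos: [0.3701, -0.2795, 0.0763]
tool_rot: [-0.452, 0.452, -0.543, 0.544]
contact_force: [0.7, -0.3, 1.0]
gripper_width: 0.991
```

```bash
cat >> h.py <<'E'
def tips(c,ctr,lo=.11,hi=.24):
    q=cloud(c).reshape(-1,3);V=c["color"].max(2).ravel()
    q=q[(np.abs(q[:,:2]-ctr).max(1)<.08)&(q[:,2]>.03)&(V<70)&(c["range_z"].ravel()>0)]
    for z in np.arange(.03,.26,.01):
        s=q[abs(q[:,2]-z)<.005]
        if len(s):print(z.round(2),len(s),s.min(0).round(3),s.max(0).round(3))
E
python3 - <<'E'
from h import *
go([.37,-.277,.057],[.182,.983])
c=snap("scene",3);tips(c,[.37,-.277])
cv2.imwrite("pics/s3.png",cv2.resize(c["color"][130:250,320:450,::-1],None,fx=4,fy=4))
E
```

```text
t 3.67 pos [ 0.3701 -0.2795  0.0763] f [ 0.7 -0.3  1. ] w 0.991 q [ 0.52  0.3  -0.01  2.16  0.    0.69 -1.25]
shift in present tool [-0.0024  0.0193 -0.0006] in target tool [-0.0024  0.0193 -0.0006] turn deg [-0.05 -0.03  0.02]
0.03 3 [ 0.403 -0.322  0.032] [ 0.437 -0.244  0.035]
0.04 12 [ 0.402 -0.296  0.037] [ 0.439 -0.234  0.045]
0.05 92 [ 0.398 -0.35   0.045] [ 0.439 -0.232  0.055]
0.06 56 [ 0.399 -0.349  0.055] [ 0.438 -0.234  0.065]
0.07 26 [ 0.366 -0.294  0.065] [ 0.43  -0.269  0.075]
0.08 91 [ 0.357 -0.286  0.075] [ 0.439 -0.264  0.085]
0.09 105 [ 0.357 -0.289  0.085] [ 0.424 -0.264  0.095]
0.1 42 [ 0.362 -0.286  0.095] [ 0.38  -0.268  0.099]
0.12 1 [ 0.385 -0.234  0.125] [ 0.385 -0.234  0.125]
0.13 63 [ 0.352 -0.325  0.125] [ 0.386 -0.224  0.135]
0.14 86 [ 0.352 -0.325  0.135] [ 0.387 -0.222  0.145]
0.15 96 [ 0.352 -0.326  0.145] [ 0.388 -0.222  0.155]
0.16 62 [ 0.353 -0.328  0.155] [ 0.384 -0.223  0.165]
0.17 70 [ 0.347 -0.344  0.165] [ 0.395 -0.206  0.175]
0.18 191 [ 0.345 -0.351  0.175] [ 0.396 -0.205  0.185]
0.19 164 [ 0.346 -0.348  0.185] [ 0.395 -0.206  0.195]
0.2 185 [ 0.346 -0.346  0.195] [ 0.395 -0.207  0.205]
0.21 202 [ 0.346 -0.345  0.205] [ 0.395 -0.208  0.215]
0.22 216 [ 0.346 -0.346  0.215] [ 0.395 -0.209  0.225]
0.23 156 [ 0.346 -0.342  0.225] [ 0.393 -0.21   0.235]
0.24 114 [ 0.334 -0.284  0.235] [ 0.4   -0.241  0.245]
0.25 223 [ 0.333 -0.286  0.245] [ 0.401 -0.242  0.255]
```

View pics/s3.png

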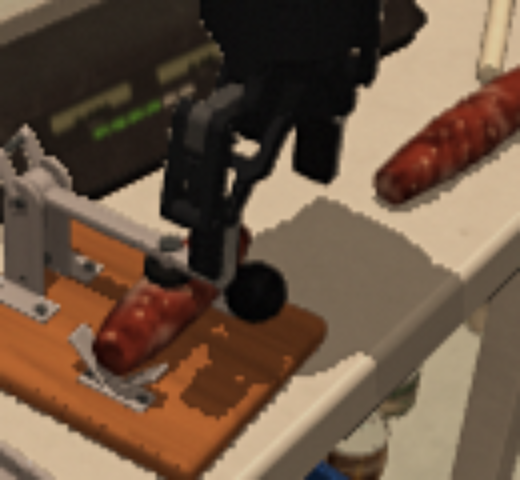

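The range data puts the tips at z≈0.124, and the picture agrees (tips at crop (215,275), above the knob at (257,290)). The offset from the reported TCP is therefore a steady 35 mm. Fingers and knob line up in x and y. TCP 0.026 is clear of the board under either reading, so I descend there and close.

play_rows:
  increments:
    - [[0, 0.0125, 0], [0, 0, 0]]
    - [[0, 0.0125, 0], [0, 0, 0]]
    - [[0, 0.0125, 0], [0, 0, 0]]
    - [[0, 0.0125, 0], [0, 0, 0]]
    - [[0, 0, 0], [0, 0, 0]]
    - [[0, 0, 0], [0, 0, 0]]

```text
t: 4.22
eef_pos: [0.3699, -0.2793, 0.0261]
tool_rot: [-0.452, 0.452, -0.544, 0.544]
contact_force: [1.0, -0.1, 0.7]
gripper_width: 1.0
```

play_rows:
  increments:
    - [[0, 0, 0], [0, 0, 0]]
    - [[0, 0, 0], [0, 0, 0]]
    - [[0, 0, 0], [0, 0, 0]]
    - [[0, 0, 0], [0, 0, 0]]
    - [[0, 0, 0], [0, 0, 0]]
    - [[0, 0, 0], [0, 0, 0]]
    - [[0, 0, 0], [0, 0, 0]]
    - [[0, 0, 0], [0, 0, 0]]
    - [[0, 0, 0], [0, 0, 0]]
    - [[0, 0, 0], [0, 0, 0]]
    - [[0, 0, 0], [0, 0, 0]]
    - [[0, 0, 0], [0, 0, 0]]
  gripper: 0.0
  grip_force: 50

```text
t: 5.22
eef_pos: [0.3701, -0.2781, 0.0261]
tool_rot: [0.453, -0.452, 0.544, -0.543]
contact_force: [-0.6, 4.6, 8.9]
gripper_width: 0.319
```

Run:
```python
from h import *
go([.37,-.277,.057],[.182,.983])
c=snap("scene",4);tips(c,[.37,-.277])
cv2.imwrite("pics/s4.png",cv2.resize(c["color"][130:250,320:450,::-1],None,fx=4,fy=4))
```

```text
t 5.22 pos [ 0.3701 -0.2781  0.0261] f [-0.6  4.6  8.9] w 0.319 q [ 0.52  0.39 -0.01  2.19  0.01  0.57 -1.25]
shift in present tool [-0.0011 -0.0309 -0.0003] in target tool [-0.001  -0.0309 -0.0003] turn deg [-0.01  0.   -0.07]
0.03 3 [ 0.436 -0.246  0.03 ] [ 0.44  -0.245  0.034]
0.04 14 [ 0.403 -0.293  0.04 ] [ 0.435 -0.235  0.045]
0.05 73 [ 0.399 -0.337  0.045] [ 0.439 -0.234  0.055]
0.06 35 [ 0.361 -0.331  0.055] [ 0.439 -0.233  0.065]
0.07 49 [ 0.357 -0.292  0.066] [ 0.43  -0.252  0.075]
0.08 93 [ 0.357 -0.294  0.075] [ 0.433 -0.25   0.085]
0.09 102 [ 0.357 -0.294  0.085] [ 0.423 -0.249  0.095]
0.1 39 [ 0.355 -0.297  0.095] [ 0.378 -0.251  0.105]
0.11 99 [ 0.35  -0.319  0.105] [ 0.39  -0.231  0.115]
0.12 81 [ 0.351 -0.321  0.115] [ 0.392 -0.227  0.125]
0.13 149 [ 0.35  -0.327  0.125] [ 0.391 -0.222  0.135]
0.14 128 [ 0.349 -0.333  0.135] [ 0.392 -0.217  0.145]
0.15 108 [ 0.349 -0.331  0.145] [ 0.393 -0.213  0.155]
0.16 184 [ 0.349 -0.294  0.155] [ 0.394 -0.211  0.165]
0.17 112 [ 0.35  -0.289  0.165] [ 0.386 -0.231  0.175]
0.18 71 [ 0.362 -0.262  0.175] [ 0.386 -0.238  0.185]
0.19 101 [ 0.334 -0.278  0.185] [ 0.401 -0.24   0.195]
0.2 192 [ 0.333 -0.279  0.195] [ 0.403 -0.24   0.205]
0.21 202 [ 0.333 -0.282  0.205] [ 0.404 -0.239  0.215]
0.22 205 [ 0.333 -0.281  0.215] [ 0.401 -0.239  0.225]
0.23 297 [ 0.333 -0.291  0.225] [ 0.408 -0.239  0.235]
0.24 91 [ 0.333 -0.292  0.235] [ 0.405 -0.24   0.245]
0.25 120 [ 0.331 -0.285  0.247] [ 0.406 -0.238  0.255]
```

View pics/s4.png

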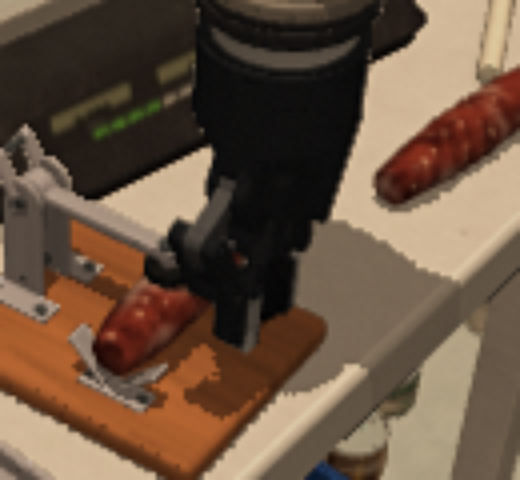

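The fingers have closed on the knob: opening 27 mm on the 30 mm ball, tips at crop (240,345), which is z≈0.06. The hint says to take it low, so I re-grip 7 mm lower and harder.

play_rows:
  increments:
    - [[0, 0, 0], [0, 0, 0]]
    - [[0, 0, 0], [0, 0, 0]]
    - [[0, 0, 0], [0, 0, 0]]
    - [[0, 0, 0], [0, 0, 0]]
    - [[0, 0.007, 0], [0, 0, 0]]
    - [[0, 0, 0], [0, 0, 0]]
    - [[0, 0, 0], [0, 0, 0]]
  gripper: 0.05

```text
t: 5.85
eef_pos: [0.3691, -0.2789, 0.0179]
tool_rot: [0.452, -0.452, 0.544, -0.543]
contact_force: [0.2, -0.5, 0.5]
gripper_width: 0.586
```

play_rows:
  increments:
    - [[0, 0, 0], [0, 0, 0]]
    - [[0, 0, 0], [0, 0, 0]]
    - [[0, 0, 0], [0, 0, 0]]
    - [[0, 0, 0], [0, 0, 0]]
    - [[0, 0, 0], [0, 0, 0]]
    - [[0, 0, 0], [0, 0, 0]]
    - [[0, 0, 0], [0, 0, 0]]
    - [[0, 0, 0], [0, 0, 0]]
  gripper: 0.0
  grip_force: 80

```text
t: 6.52
eef_pos: [0.3697, -0.278, 0.0187]
tool_rot: [0.452, -0.452, 0.544, -0.543]
contact_force: [-0.1, 4.9, 5.6]
gripper_width: 0.315
```

play_rows:
  increments:
    - [[0, -0.008, 0.0002], [0, 0, 0]]
    - [[0, -0.008, 0.0007], [0, 0, 0]]
    - [[0, -0.008, 0.0012], [0, 0, 0]]
    - [[0, -0.0079, 0.0017], [0, 0, 0]]
    - [[0, -0.0077, 0.0021], [0, 0, 0]]
    - [[0, -0.0076, 0.0026], [0, 0, 0]]
    - [[0, -0.0074, 0.0031], [0, 0, 0]]
    - [[0, -0.0072, 0.0035], [0, 0, 0]]

```text
t: 7.18
eef_pos: [0.3753, -0.2789, 0.0786]
tool_rot: [0.449, -0.454, 0.55, -0.539]
contact_force: [-13.0, 9.2, -1.9]
gripper_width: 0.311
```

Run:
```python
from h import *
print(get_obs()["torque"])
M,T=go([.37,-.277,.057],[.182,.983]);print(M.round(3))
c=snap("scene",5)
cv2.imwrite("pics/s5.png",cv2.resize(c["color"][90:240,300:450,::-1],None,fx=4,fy=4))
```

```text
[1.9009634  2.48426465 0.38664483]
t 7.18 pos [ 0.3753 -0.2789  0.0786] f [-13.    9.2  -1.9] w 0.311 q [ 0.51  0.31 -0.01  2.13  0.    0.72 -1.26]
shift in present tool [-0.0008  0.0217 -0.0052] in target tool [-0.0009  0.0216 -0.0056] turn deg [ 0.98 -0.13 -0.23]
[[-0.184 -0.016  0.983]
 [-0.983  0.007 -0.184]
 [-0.004 -1.    -0.017]]
```

View pics/s5.png

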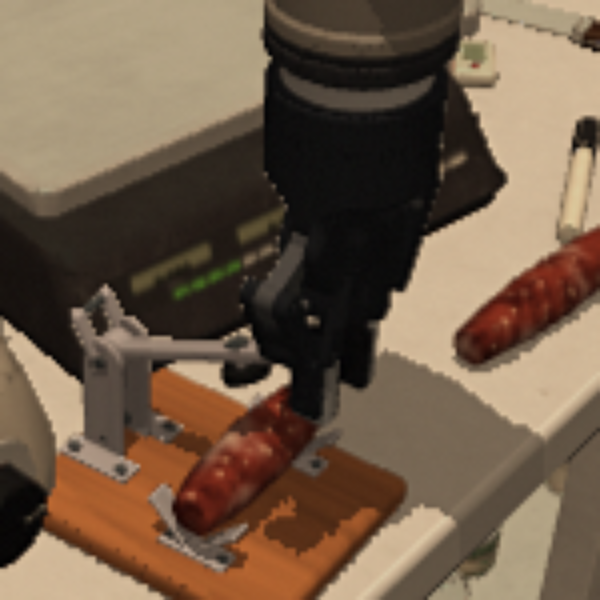

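The arm is part-way up, with the pad's spindle lifted at crop (240,345) and the pivot at (110,350). The tool lags in x with 13 N on it, so I work out the arm angle from that picture to see whether the knob has crept.

Run:
```python
from h import *
c=load("scene",5);K,R,t=c["intrinsics"],c["R"],c["t"];o=-R.T@t
by=np.array([.182,.983,0]);bx=np.array([.983,-.182,0]);pv=np.array([.5018,-.3014,.084])
def inplane(uv,off=0):
    d=R.T@np.linalg.inv(K)@np.array([*uv,1.]);s=((pv+off*by-o)@by)/(d@by);p=o+s*d-pv;return (p@bx).round(4),p[2].round(4)
for cr in((110,350),(240,345),(245,372),(265,352)): print(cr,inplane((cr[0]/4+300,cr[1]/4+90)))
c0=load("scene",0)
P=cloud(c)
r=(P-pv);X=r@bx;Y=r@by;Z=r[...,2]
m=(abs(Y)<.009)&(X>-.115)&(X<-.02)&(Z>-.012);V=c["color"].min(2)>90;m&=V
for x in np.arange(-.11,-.01,.01):
    k=m&(abs(X-x)<.005)
    if k.sum(): print(round(x,3),k.sum(),np.median(Z[k]).round(4))
```

```text
(110, 350) (np.float64(0.0035), np.float64(-0.0026))
(240, 345) (np.float64(-0.0764), np.float64(0.0386))
(245, 372) (np.float64(-0.0801), np.float64(0.0234))
(265, 352) (np.float64(-0.0908), np.float64(0.0411))
-0.09 1 0.0436
-0.08 7 0.0402
-0.07 6 0.0357
-0.06 12 0.0317
-0.05 11 0.0276
-0.04 13 0.0226
-0.03 16 0.0183
-0.02 5 0.0138
```

Run:
```python
import numpy as np
L=.059;r=.134
a=np.concatenate([[.48,.48,.48],np.linspace(.48,1.25,14)[1:]])
p=np.concatenate([[0,.1,.2],np.linspace(.2,.85,14)[1:]])
T=np.stack([r*(1-np.cos(a))-L*np.sin(p),r*np.sin(a)-L*np.cos(p)],1)
for i in range(len(a)-1):
    d=T[i+1]-T[i];s,c=np.sin(p[i]),np.cos(p[i])
    y=np.array([-s,-c]);z=np.array([c,-s])
    print(f"[[0,{d@y:.4f},{d@z:.4f}],[{-np.degrees(p[i+1]-p[i]):.2f},0,0]],",a[i+1].round(2))
```

```text
[[0,-0.0003,-0.0059],[-5.73,0,0]], 0.48
[[0,-0.0003,-0.0059],[-5.73,0,0]], 0.48
[[0,-0.0076,-0.0005],[-2.86,0,0]], 0.54
[[0,-0.0076,-0.0005],[-2.86,0,0]], 0.6
[[0,-0.0076,-0.0004],[-2.86,0,0]], 0.66
[[0,-0.0076,-0.0003],[-2.86,0,0]], 0.72
[[0,-0.0075,-0.0003],[-2.86,0,0]], 0.78
[[0,-0.0075,-0.0002],[-2.86,0,0]], 0.84
[[0,-0.0075,-0.0001],[-2.86,0,0]], 0.89
[[0,-0.0075,-0.0000],[-2.86,0,0]], 0.95
[[0,-0.0074,0.0000],[-2.86,0,0]], 1.01
[[0,-0.0074,0.0001],[-2.86,0,0]], 1.07
[[0,-0.0074,0.0002],[-2.86,0,0]], 1.13
[[0,-0.0073,0.0002],[-2.86,0,0]], 1.19
[[0,-0.0073,0.0003],[-2.86,0,0]], 1.25
```

play_rows:
  increments:
    - [[0, -0.0003, -0.0059], [-5.73, 0, 0]]
    - [[0, -0.0003, -0.0059], [-5.73, 0, 0]]
    - [[0, -0.0076, -0.0005], [-2.86, 0, 0]]
    - [[0, -0.0076, -0.0005], [-2.86, 0, 0]]
    - [[0, -0.0076, -0.0004], [-2.86, 0, 0]]
    - [[0, -0.0076, -0.0003], [-2.86, 0, 0]]

```text
t: 7.73
eef_pos: [0.3766, -0.2792, 0.1125]
tool_rot: [0.352, -0.534, 0.643, -0.421]
contact_force: [-6.5, 6.7, 4.2]
gripper_width: 0.317
```

play_rows:
  increments:
    - [[0, -0.0075, -0.0003], [-2.86, 0, 0]]
    - [[0, -0.0075, -0.0002], [-2.86, 0, 0]]
    - [[0, -0.0075, -0.0001], [-2.86, 0, 0]]
    - [[0, -0.0075, 0], [-2.86, 0, 0]]
    - [[0, -0.0074, 0], [-2.86, 0, 0]]
    - [[0, -0.0074, 0.0001], [-2.86, 0, 0]]
    - [[0, -0.0074, 0.0002], [-2.86, 0, 0]]
    - [[0, -0.0073, 0.0002], [-2.86, 0, 0]]
    - [[0, -0.0073, 0.0003], [-2.86, 0, 0]]

```text
t: 8.48
eef_pos: [0.4144, -0.2863, 0.1719]
tool_rot: [0.222, -0.598, 0.722, -0.269]
contact_force: [-0.9, 11.5, 5.4]
gripper_width: 0.313
```

Run:
```python
from h import *
M,T=go([.37,-.277,.057],[.182,.983]);print(M.round(3))
c=snap("scene",6);P=cloud(c)
by=np.array([.182,.983,0]);bx=np.array([.983,-.182,0]);pv=np.array([.5018,-.3014,.084])
r=(P-pv);X=r@bx;Y=r@by;Z=r[...,2]
m=(abs(Y)<.009)&(X>-.13)&(X<.03)&(Z>.02)&(c["color"].min(2)>90)
print(m.sum())
for z in np.arange(.02,.13,.01):
    k=m&(abs(Z-z)<.005)
    if k.sum(): print(round(z,3),k.sum(),np.median(X[k]).round(4))
cv2.imwrite("pics/s6.png",cv2.resize(c["color"][60:240,290:470,::-1],None,fx=3,fy=3))
```

```text
t 8.48 pos [ 0.4144 -0.2863  0.1719] f [-0.9 11.5  5.4] w 0.313 q [ 0.33  0.76  0.08  1.43  0.12  1.8  -1.37]
shift in present tool [-0.0009  0.1095  0.0573] in target tool [-0.0011  0.1149 -0.0453] turn deg [49.18 -0.28 -0.12]
[[-0.187 -0.743  0.642]
 [-0.982  0.141 -0.122]
 [ 0.    -0.654 -0.757]]
0
```

View pics/s6.png

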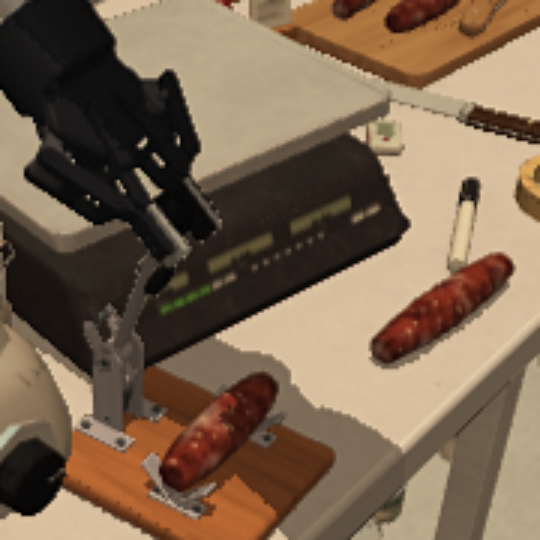

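The picture shows the arm well up, running from the pivot at crop (120,335) to the fingers at (178,248), and the salami still in its cradles. I convert that to an angle before letting go.

Run:
```python
from h import *
c=load("scene",6);K,R,t=c["intrinsics"],c["R"],c["t"];o=-R.T@t
by=np.array([.182,.983,0]);bx=np.array([.983,-.182,0]);pv=np.array([.5018,-.3014,.084])
for cr in((122,335),(135,300),(150,262),(178,248)):
    d=R.T@np.linalg.inv(K)@np.array([cr[0]/3+290,cr[1]/3+60,1.]);s=((pv-o)@by)/(d@by);p=o+s*d-pv;x,z=p@bx,p[2];print(cr,x.round(4),z.round(4),np.arctan2(z,-x).round(3))
P=cloud(c);r=P-pv;X=r@bx;Y=r@by;Z=r[...,2]
m=(abs(Y)<.012)&(X>-.12)&(X<.02)&(Z>.03)&(Z<.1)
for z in np.arange(.03,.1,.01):
    k=m&(abs(Z-z)<.005)
    if k.sum(): print(round(z,3),k.sum(),np.median(X[k]).round(4))
```

```text
(122, 335) -0.0049 0.0168 1.286
(135, 300) -0.016 0.0514 1.268
(150, 262) -0.028 0.0868 1.259
(178, 248) -0.0494 0.1061 1.135
0.03 11 -0.0111
0.04 18 -0.0134
0.05 19 -0.0175
0.06 20 -0.0197
0.07 29 -0.0313
0.08 57 -0.0342
0.09 38 -0.0322
0.1 1 -0.0272
```

Arm angle is about 1.2 rad. If I let go at this tilt, the knob would swing into the palm. So I carry it on to about 1.55 rad while turning the tool back towards upright, with a lighter grip.

Run:
```python
import numpy as np
L=.059;r=.134
a=np.linspace(1.25,1.55,9);p=np.linspace(.85,.40,9)
T=np.stack([r*(1-np.cos(a))-L*np.sin(p),r*np.sin(a)-L*np.cos(p)],1)
for i in range(len(a)-1):
    d=T[i+1]-T[i];s,c=np.sin(p[i]),np.cos(p[i])
    y=np.array([-s,-c]);z=np.array([c,-s])
    print(f"[[0,{d@y:.4f},{d@z:.4f}],[{-np.degrees(p[i+1]-p[i]):.2f},0,0]],")
```

```text
[[0,-0.0047,0.0054],[3.22,0,0]],
[[0,-0.0045,0.0058],[3.22,0,0]],
[[0,-0.0042,0.0062],[3.22,0,0]],
[[0,-0.0039,0.0066],[3.22,0,0]],
[[0,-0.0036,0.0069],[3.22,0,0]],
[[0,-0.0033,0.0072],[3.22,0,0]],
[[0,-0.0029,0.0075],[3.22,0,0]],
[[0,-0.0025,0.0077],[3.22,0,0]],
```

play_rows:
  increments:
    - [[0, -0.0047, 0.0054], [3.22, 0, 0]]
    - [[0, -0.0045, 0.0058], [3.22, 0, 0]]
    - [[0, -0.0042, 0.0062], [3.22, 0, 0]]
    - [[0, -0.0039, 0.0066], [3.22, 0, 0]]
    - [[0, -0.0036, 0.0069], [3.22, 0, 0]]
    - [[0, -0.0033, 0.0072], [3.22, 0, 0]]
    - [[0, -0.0029, 0.0075], [3.22, 0, 0]]
    - [[0, -0.0025, 0.0077], [3.22, 0, 0]]
  grip_force: 30

```text
t: 9.2
eef_pos: [0.4775, -0.2982, 0.1567]
tool_rot: [0.355, -0.532, 0.64, -0.426]
contact_force: [2.8, 3.9, -8.2]
gripper_width: 0.3
```

play_rows:
  increments:
    - [[0, 0, 0], [0, 0, 0]]
    - [[0, 0, 0], [0, 0, 0]]
    - [[0, 0, 0], [0, 0, 0]]
    - [[0, 0, 0], [0, 0, 0]]
    - [[0, 0, 0], [0, 0, 0]]
    - [[0, 0, 0], [0, 0, 0]]
    - [[0, 0, 0], [0, 0, 0]]
    - [[0, 0, 0], [0, 0, 0]]
  gripper: 0.085

```text
t: 9.87
eef_pos: [0.476, -0.2989, 0.1569]
tool_rot: [0.353, -0.533, 0.641, -0.425]
contact_force: [-0.8, -1.7, -0.7]
gripper_width: 0.995
```

play_rows:
  increments:
    - [[0, -0.02, 0], [0, 0, 0]]
    - [[0, -0.02, 0], [0, 0, 0]]
    - [[0, -0.02, -0.01], [0, 0, 0]]
    - [[0, -0.02, -0.01], [0, 0, 0]]
    - [[0, -0.015, -0.02], [4, 0, 0]]
    - [[0, -0.01, -0.025], [6, 0, 0]]
    - [[0, 0, -0.03], [6, 0, 0]]
    - [[0, 0, -0.03], [6, 0, 0]]
    - [[0, 0, 0], [0, 0, 0]]
    - [[0, 0, 0], [0, 0, 0]]

```text
t: 10.7
eef_pos: [0.3934, -0.2839, 0.2888]
tool_rot: [0.448, -0.454, 0.548, -0.541]
contact_force: [1.5, -0.5, 0.4]
gripper_width: 0.99
```

Run:
```python
from h import *
M,T=go([.419,-.286,.09],[.983,-.182]);print(M.round(3),T.round(3))
c=snap("scene",7);P=cloud(c)
by=np.array([.182,.983,0]);bx=np.array([.983,-.182,0]);pv=np.array([.5018,-.3014,.084])
r=P-pv;X=r@bx;Y=r@by;Z=r[...,2]
m=(abs(Y)<.016)&(abs(X)<.1)&(Z>.03)&(Z<.155)&(c["range_z"]>0)
for z in np.arange(.03,.16,.01):
    k=m&(abs(Z-z)<.005)
    if k.sum(): print(round(z,3),k.sum(),np.median(X[k]).round(4))
cv2.imwrite("pics/s7.png",c["color"][60:300,200:520,::-1])
```

```text
t 10.7 pos [ 0.3934 -0.2839  0.2888] f [ 1.5 -0.5  0.4] w 0.99 q [ 0.46  0.09  0.04  1.87  0.    1.2  -1.26]
shift in present tool [-0.0028  0.1984  0.0285] in target tool [-0.0256  0.1988 -0.0026] turn deg [ 0.65 89.77  0.67]
[[-0.186 -0.014  0.982]
 [-0.983  0.003 -0.186]
 [ 0.    -1.    -0.015]] [[-0.983  0.    -0.182]
 [ 0.182  0.    -0.983]
 [-0.    -1.    -0.   ]]
0.03 15 0.0041
0.04 26 0.0061
0.05 25 0.0076
0.06 28 0.01
0.07 19 0.0125
0.08 52 0.0037
0.09 67 0.0055
0.1 41 0.0163
0.11 27 0.0179
0.12 25 0.0178
0.13 62 0.0158
0.14 98 0.0189
0.15 22 0.0238
```

View pics/s7.png

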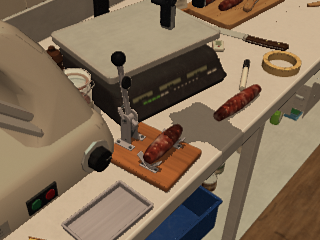

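The arm stands open past upright: the knob is at crop (118,58) above the post at (127,115), and the range slope gives about 0.2 rad behind vertical. The salami lies in its cradles at crop (163,145). Now I locate the salami for the grasp. I'll turn −90° about tool y, which keeps joint 7 away from its limit.

Run:
```python
from h import *
c=load("scene",7);P=cloud(c);h=cv2.cvtColor(c["color"],cv2.COLOR_RGB2HSV);H,S=h[...,0],h[...,1]
m=((H<7)|(H>170))&(S>100)&(abs(P[...,0]-.42)<.07)&(abs(P[...,1]+.286)<.09)&(P[...,2]>.035)&(P[...,2]<.08)
q=P[m];print(m.sum(),q.mean(0).round(4),q.min(0).round(3),q.max(0).round(3))
by=np.array([.182,.983]);bx=np.array([.983,-.182]);s=np.array([.5018,-.3014])-.084*bx;print("seat",s)
r=q[:,:2]-s;X=r@bx;Y=r@by;print("Y ends",np.percentile(Y,[1,99]).round(4))
for y in np.arange(-.05,.06,.02):
    k=abs(Y-y)<.01;t=k&(q[:,2]>np.percentile(q[k,2],75));print(y.round(2),k.sum(),"top z",np.percentile(q[k,2],97).round(4),"x of top",np.median(X[t]).round(4))
```

```text
537 [ 0.4149 -0.2802  0.0607] [ 0.398 -0.349  0.036] [ 0.439 -0.232  0.07 ]
seat [ 0.419228 -0.286112]
Y ends [-0.0599  0.0526]
-0.05 61 top z 0.0674 x of top 0.001
-0.03 87 top z 0.0688 x of top 0.0033
-0.01 90 top z 0.0693 x of top -0.0004
0.01 77 top z 0.0682 x of top -0.0032
0.03 95 top z 0.0676 x of top -0.0022
0.05 121 top z 0.0645 x of top -0.0006
```

play_rows:
  increments:
    - [[0, 0, 0], [0, -6.92, 0]]
    - [[0, 0, 0], [0, -6.92, 0]]
    - [[0, 0, 0], [0, -6.92, 0]]
    - [[0, 0, 0], [0, -6.92, 0]]
    - [[0, 0, 0], [0, -6.92, 0]]
    - [[0, 0, 0], [0, -6.92, 0]]
    - [[0, 0, 0], [0, -6.92, 0]]
    - [[0, 0, 0], [0, -6.92, 0]]
    - [[0, 0, 0], [0, -6.92, 0]]
    - [[0, 0, 0], [0, -6.92, 0]]
    - [[0, 0, 0], [0, -6.92, 0]]
    - [[0, 0, 0], [0, -6.92, 0]]
    - [[0, 0, 0], [0, -6.92, 0]]
    - [[0, 0, 0], [0, 0, 0]]
    - [[0, 0, 0], [0, 0, 0]]
  gripper: 0.065

```text
t: 12.0
eef_pos: [0.3996, -0.2846, 0.2875]
tool_rot: [0.705, -0.703, 0.072, -0.06]
contact_force: [-0.1, 0.4, 0.4]
gripper_width: 0.76
```

Run:
```python
from h import *
M,T=go([.419,-.2875,.06],[.983,-.182]);print(M.round(3))
```

```text
t 12.0 pos [ 0.3996 -0.2846  0.2875] f [-0.1  0.4  0.4] w 0.76 q [ 0.54  0.1  -0.05  1.85  0.01  1.21  0.29]
shift in present tool [0.0233 0.2272 0.0006] in target tool [0.0196 0.2275 0.0007] turn deg [-0.02 -0.21 -0.92]
[[ 0.982 -0.016  0.186]
 [-0.186  0.003  0.983]
 [-0.016 -1.     0.   ]]
```

play_rows:
  increments:
    - [[0, 0, 0], [0, -0.2, -0.9]]
    - [[0.0095, 0.02, 0], [0, 0, 0]]
    - [[0.0095, 0.03, 0.0007], [0, 0, 0]]
    - [[0, 0.035, 0], [0, 0, 0]]
    - [[0, 0.035, 0], [0, 0, 0]]
    - [[0, 0.035, 0], [0, 0, 0]]
    - [[0, 0.035, 0], [0, 0, 0]]
    - [[0, 0.0275, 0], [0, 0, 0]]
    - [[0, 0.01, 0], [0, 0, 0]]
    - [[0, 0, 0], [0, 0, 0]]
    - [[0, 0, 0], [0, 0, 0]]
  gripper: 0.05

```text
t: 12.92
eef_pos: [0.4175, -0.2875, 0.0611]
tool_rot: [-0.704, 0.704, -0.064, 0.064]
contact_force: [-0.2, -0.1, 0.7]
gripper_width: 0.585
```

Run:
```python
from h import *
go([.419,-.2875,.003],[.983,-.182])
c=snap("scene",8);P=cloud(c);s=np.array([.4192,-.2861]);by=np.array([.182,.983]);bx=np.array([.983,-.182])
V=c["color"].max(2);r=P[...,:2]-s;X=r@bx;Y=r@by;Z=P[...,2]
m=(V<70)&(abs(X)<.09)&(abs(Y)<.06)&(Z>.075)&(Z<.2)&(c["range_z"]>0)
for z in np.arange(.08,.2,.01):
    k=m&(abs(Z-z)<.005)
    if k.sum():print(z.round(2),k.sum(),"X",X[k].min().round(3),X[k].max().round(3),"Y",Y[k].min().round(3),Y[k].max().round(3))
cv2.imwrite("pics/s8.png",cv2.resize(c["color"][100:250,270:450,::-1],None,fx=4,fy=4))
```

```text
t 12.92 pos [ 0.4175 -0.2875  0.0611] f [-0.2 -0.1  0.7] w 0.585 q [ 0.53  0.39 -0.06  2.07  0.04  0.69  0.26]
shift in present tool [0.0014 0.0581 0.0002] in target tool [0.0015 0.0581 0.0002] turn deg [0.01 0.07 0.05]
0.08 10 X 0.073 0.088 Y 0.011 0.015
0.09 2 X 0.083 0.085 Y 0.014 0.015
0.1 10 X -0.032 0.025 Y -0.008 0.009
0.11 56 X -0.039 0.038 Y -0.012 0.01
0.12 65 X -0.04 0.037 Y -0.012 0.01
0.13 74 X -0.04 0.038 Y -0.011 0.01
0.14 72 X -0.05 0.044 Y -0.013 0.012
0.15 190 X -0.058 0.056 Y -0.013 0.013
0.16 193 X -0.061 0.089 Y -0.014 0.015
0.17 278 X -0.063 0.09 Y -0.018 0.017
0.18 227 X -0.066 0.09 Y -0.015 0.016
0.19 226 X -0.067 0.064 Y -0.014 0.018
```

View pics/s8.png

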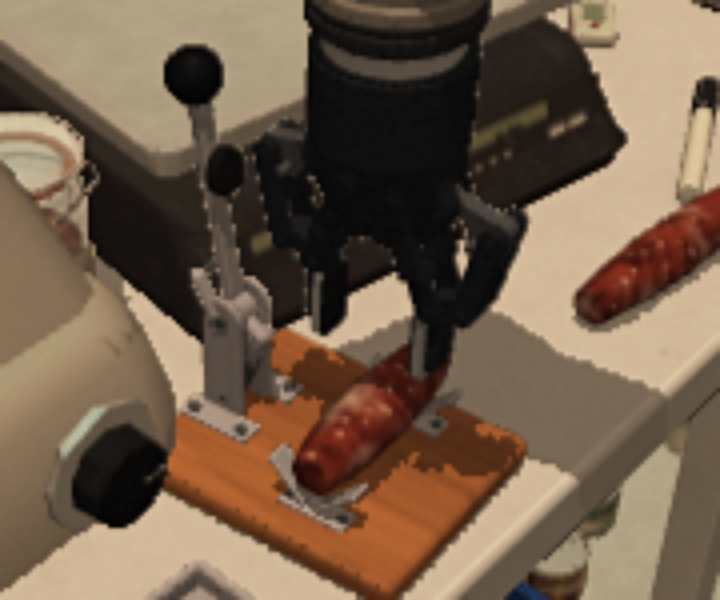

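The view shows the gripper astride the salami's middle, tips at crop (325,325) and (430,365), well centred. The open arm's pad at (223,170) faces the gripper, so I check that clearance first.

Run:
```python
from h import *
c=load("scene",8);P=cloud(c);s=np.array([.4192,-.2861]);by=np.array([.182,.983]);bx=np.array([.983,-.182])
r=P[...,:2]-s;X=r@bx;Y=r@by;Z=P[...,2];g=c["range_z"]>0
k=g&(X>.067)&(X<.11)&(abs(Y)<.02)&(Z>.14)&(Z<.2);print("pad X",np.percentile(X[k],[0,2,10]).round(4),"z",Z[k].min().round(3))
for z in np.arange(.19,.27,.01):
    k=g&(abs(Z-z)<.005)&(abs(Y)<.05)&(X>0)&(X<.08);print(z.round(2),k.sum(),X[k].max().round(3))
```

```text
pad X [0.0843 0.0858 0.0869] z 0.141
0.19 110 0.065
0.2 191 0.066
0.21 18 0.047
0.22 1 0.003
0.23 38 0.027
0.24 43 0.027
0.25 51 0.03
0.26 45 0.029
0.27 86 0.033
```

play_rows:
  increments:
    - [[0.001, 0.015, 0], [0, 0, 0]]
    - [[0, 0.015, 0], [0, 0, 0]]
    - [[0, 0.015, 0], [0, 0, 0]]
    - [[0, 0.013, 0], [0, 0, 0]]
    - [[0, 0, 0], [0, 0, 0]]
    - [[0, 0, 0], [0, 0, 0]]

```text
t: 13.47
eef_pos: [0.4189, -0.2879, 0.0038]
tool_rot: [-0.704, 0.704, -0.063, 0.065]
contact_force: [0.3, 0.4, -0.2]
gripper_width: 0.582
```

play_rows:
  increments:
    - [[0, 0, 0], [0, 0, 0]]
    - [[0, 0, 0], [0, 0, 0]]
    - [[0, 0, 0], [0, 0, 0]]
    - [[0, 0, 0], [0, 0, 0]]
    - [[0, 0, 0], [0, 0, 0]]
    - [[0, 0, 0], [0, 0, 0]]
    - [[0, 0, 0], [0, 0, 0]]
    - [[0, 0, 0], [0, 0, 0]]
  gripper: 0.0
  grip_force: 45

```text
t: 14.13
eef_pos: [0.4201, -0.2883, 0.0045]
tool_rot: [-0.704, 0.705, -0.062, 0.066]
contact_force: [1.0, 0.3, 6.9]
gripper_width: 0.417
```

play_rows:
  increments:
    - [[0, -0.006, 0], [0, 0, 0]]
    - [[0, -0.01, 0], [0, 0, 0]]
    - [[0, -0.012, 0], [0, 0, 0]]
    - [[0, -0.012, 0], [0, 0, 0]]
    - [[0, -0.012, 0], [0, 0, 0]]
    - [[0, -0.012, 0], [0, 0, 0]]
    - [[0, -0.012, 0], [0, 0, 0]]
    - [[0, -0.009, 0], [0, 0, 0]]
    - [[0, 0, 0], [0, 0, 0]]
    - [[0, 0, 0], [0, 0, 0]]
    - [[0, 0, 0], [0, 0, 0]]

```text
t: 15.05
eef_pos: [0.4174, -0.2871, 0.0871]
tool_rot: [0.704, -0.704, 0.064, -0.064]
contact_force: [-0.0, 1.5, -0.7]
gripper_width: 0.417
```

Run:
```python
from h import *
tx=[np.cos(np.radians(17.5)),-np.sin(np.radians(17.5))]
go([.4455,-.106,.085],tx)
c=snap("scene",9);P=cloud(c);h=cv2.cvtColor(c["color"],cv2.COLOR_RGB2HSV);H,S=h[...,0],h[...,1]
m=((H<7)|(H>170))&(S>100)&(abs(P[...,0]-.42)<.07)&(abs(P[...,1]+.286)<.09)&(P[...,2]>.08)&(P[...,2]<.2)
q=P[m];print(m.sum(),q.min(0).round(3),q.max(0).round(3))
Y=(q[:,:2]-[.4192,-.2861])@[.182,.983]
for y in np.arange(-.05,.06,.02):
    k=abs(Y-y)<.01;print(y.round(2),k.sum(),np.percentile(q[k,2],[3,97]).round(4) if k.sum() else "")
print(np.percentile(Y,[1,99]))
```

```text
t 15.05 pos [ 0.4174 -0.2871  0.0871] f [-0.   1.5 -0.7] w 0.417 q [ 0.53  0.34 -0.06  2.05  0.03  0.75  0.27]
shift in present tool [-0.0049  0.0022  0.1832] in target tool [-0.0276  0.0021  0.1812] turn deg [-0.01  7.14 -0.02]
374 [ 0.376 -0.347  0.123] [ 0.435 -0.232  0.195]
-0.05 5 [0.1415 0.1452]
-0.03 6 [0.1485 0.1499]
-0.01 32 [0.1472 0.1522]
0.01 77 [0.1308 0.1586]
0.03 110 [0.1301 0.1498]
0.05 141 [0.1249 0.1469]
[-0.05699243  0.05302247]
```

play_rows:
  increments:
    - [[0, 0, 0], [0, 3.5, 0]]
    - [[0, 0, 0.015], [0, 3.64, 0]]
    - [[-0.0036, 0, 0.0225], [0, 0, 0]]
    - [[-0.004, 0, 0.024], [0, 0, 0]]
    - [[-0.004, 0, 0.024], [0, 0, 0]]
    - [[-0.004, 0, 0.024], [0, 0, 0]]
    - [[-0.004, 0, 0.024], [0, 0, 0]]
    - [[-0.004, 0, 0.024], [0, 0, 0]]
    - [[-0.004, 0, 0.015], [0, 0, 0]]
    - [[0, 0, 0.009], [0, 0, 0]]
    - [[0, 0, 0], [0, 0, 0]]
    - [[0, 0, 0], [0, 0, 0]]

```text
t: 16.1
eef_pos: [0.4451, -0.1061, 0.0872]
tool_rot: [-0.699, 0.699, -0.108, 0.107]
contact_force: [-0.0, 0.3, -0.1]
gripper_width: 0.419
```

Run:
```python
from h import *
tx=np.array([np.cos(np.radians(17.5)),-np.sin(np.radians(17.5))]);ty=np.array([-tx[1],tx[0]]);tc=np.array([.4455,-.105])
go([*tc,-.025],tx)
c=snap("scene",10);P=cloud(c);h=cv2.cvtColor(c["color"],cv2.COLOR_RGB2HSV);H,S,V=h[...,0],h[...,1],h[...,2]
g=c["range_z"]>0;r=P[...,:2]-tc;X=r@tx;Y=r@ty;Z=P[...,2]
m=g&((H<7)|(H>170))&(S>100)&(abs(X)<.06)&(abs(Y)<.1)&(Z>.08)&(Z<.18)
print("salami Y",np.percentile(Y[m],[1,99]).round(4),"z",Z[m].min().round(3),"top",np.percentile(Z[m],98).round(3),"X",np.percentile(X[m],[1,99]).round(3))
k=g&(V<70)&(abs(X)<.06)&(abs(Y)<.03)&(Z>.1)&(Z<.15);print("finger X",X[k].min().round(3),X[k].max().round(3),"Y",Y[k].min().round(3),Y[k].max().round(3),"tip z",np.percentile(Z[k],[0,2]).round(4))
for z in np.arange(.1,.15,.01):
  kk=k&(abs(Z-z)<.005);print(z.round(2),kk.sum())
m=g&(Z>.012)&(Z<.022)&(abs(X)<.07)&(abs(Y)<.1);print("rim X",np.percentile(X[m],[1,99]).round(3),"Y",np.percentile(Y[m],[1,99]).round(3))
```

```text
t 16.1 pos [ 0.4451 -0.1061  0.0872] f [-0.   0.3 -0.1] w 0.419 q [ 0.2   0.28 -0.11  2.15  0.05  0.71 -0.25]
shift in present tool [1.000e-04 1.122e-01 1.200e-03] in target tool [1.000e-04 1.122e-01 1.200e-03] turn deg [ 0.02  0.02 -0.01]
salami Y [-0.0209  0.0532] z 0.126 top 0.151 X [-0.017  0.008]
finger X -0.032 0.032 Y -0.022 0.028 tip z [0.1256 0.1289]
0.1 0
0.11 0
0.12 0
0.13 37
0.14 80
rim X [-0.044  0.049] Y [-0.076  0.076]
```

play_rows:
  increments:
    - [[0, 0.012, 0], [0, 0, 0]]
    - [[0, 0.015, 0], [0, 0, 0]]
    - [[0, 0.018, 0], [0, 0, 0]]
    - [[0, 0.018, 0], [0, 0, 0]]
    - [[0, 0.016, 0], [0, 0, 0]]
    - [[0, 0.012, 0], [0, 0, 0]]
    - [[0, 0.008, 0], [0, 0, 0]]
    - [[0, 0.005, 0], [0, 0, 0]]
    - [[0, 0.002, 0], [0, 0, 0]]
    - [[0, 0, 0], [0, 0, 0]]
    - [[0, 0, 0], [0, 0, 0]]

```text
t: 17.07
eef_pos: [0.4456, -0.106, -0.0181]
tool_rot: [-0.699, 0.699, -0.107, 0.108]
contact_force: [-0.2, 1.0, -1.1]
gripper_width: 0.42
```

play_rows:
  increments:
    - [[0, 0.001, 0], [0, 0, 0]]
    - [[0, 0.001, 0], [0, 0, 0]]
    - [[0, 0.001, 0], [0, 0, 0]]
    - [[0, 0.001, 0], [0, 0, 0]]
    - [[0, 0, 0], [0, 0, 0]]
    - [[0, 0, 0], [0, 0, 0]]

```text
t: 17.57
eef_pos: [0.4452, -0.1057, -0.0226]
tool_rot: [-0.699, 0.699, -0.107, 0.108]
contact_force: [-1.3, 0.0, -2.2]
gripper_width: 0.418
```

play_rows:
  increments:
    - [[0, 0.001, 0], [0, 0, 0]]
    - [[0, 0.001, 0], [0, 0, 0]]
    - [[0, 0, 0], [0, 0, 0]]
    - [[0, 0, 0], [0, 0, 0]]

```text
t: 17.9
eef_pos: [0.4452, -0.1056, -0.0246]
tool_rot: [-0.699, 0.699, -0.107, 0.108]
contact_force: [0.4, 0.4, -1.6]
gripper_width: 0.418
```

play_rows:
  increments:
    - [[0, 0.001, 0], [0, 0, 0]]
    - [[0, 0, 0], [0, 0, 0]]
    - [[0, 0, 0], [0, 0, 0]]

```text
t: 18.15
eef_pos: [0.4453, -0.1057, -0.0253]
tool_rot: [-0.699, 0.699, -0.107, 0.108]
contact_force: [-0.9, 0.1, 4.7]
gripper_width: 0.417
```

Contact came exactly at the predicted height. I release narrowly, so the fingers stay inside the rim, and then back straight up.

play_rows:
  increments:
    - [[0, 0, 0], [0, 0, 0]]
    - [[0, 0, 0], [0, 0, 0]]
    - [[0, 0, 0], [0, 0, 0]]
    - [[0, 0, 0], [0, 0, 0]]
    - [[0, 0, 0], [0, 0, 0]]
    - [[0, 0, 0], [0, 0, 0]]
  gripper: 0.046

```text
t: 18.65
eef_pos: [0.4452, -0.1057, -0.0256]
tool_rot: [0.699, -0.699, 0.107, -0.108]
contact_force: [-0.2, -0.0, 0.1]
gripper_width: 0.54
```

play_rows:
  increments:
    - [[0, -0.004, 0], [0, 0, 0]]
    - [[0, -0.006, 0], [0, 0, 0]]
    - [[0, -0.01, 0], [0, 0, 0]]
    - [[0, -0.015, 0], [0, 0, 0]]
    - [[0, -0.03, 0], [0, 0, 0]]
    - [[0, -0.03, 0], [0, 0, 0]]
    - [[0, -0.03, 0], [0, 0, 0]]
    - [[0, -0.03, 0], [0, 0, 0]]
    - [[0, -0.03, 0], [0, 0, 0]]
    - [[0, 0, 0], [0, 0, 0]]
    - [[0, 0, 0], [0, 0, 0]]

```text
t: 19.57
eef_pos: [0.4465, -0.1059, 0.162]
tool_rot: [-0.699, 0.699, -0.106, 0.11]
contact_force: [0.2, 0.0, 0.1]
gripper_width: 0.536
```

Run:
```python
from h import *
tx=np.array([np.cos(np.radians(17.5)),-np.sin(np.radians(17.5))]);ty=np.array([-tx[1],tx[0]]);tc=np.array([.4455,-.105])
go([*tc,-.025],tx)
c=snap("scene",11);P=cloud(c);h=cv2.cvtColor(c["color"],cv2.COLOR_RGB2HSV);H,S,V=h[...,0],h[...,1],h[...,2]
g=c["range_z"]>0;r=P[...,:2]-tc;X=r@tx;Y=r@ty;Z=P[...,2]
m=g&((H<7)|(H>170))&(S>100)&(abs(X)<.06)&(abs(Y)<.1)&(Z>.005)&(Z<.08)
print("salami Y",np.percentile(Y[m],[1,99]).round(4),"X",np.percentile(X[m],[1,99]).round(3))
for y in np.arange(-.05,.06,.02):
    k=m&(abs(Y-y)<.01);t=k&(Z>np.percentile(Z[k],80));print(y.round(2),"top z",np.percentile(Z[k],97).round(4),"x top",np.median(X[t]).round(4))
m=g&(Z>.012)&(Z<.022)&(abs(X)<.07)&(abs(Y)<.1)&(S<60);print("rim X",np.percentile(X[m],[1,99]).round(3),"Y",np.percentile(Y[m],[1,99]).round(3))
bx=np.array([.983,-.182,0]);by=np.array([.182,.983,0]);q=P-np.array([.5018,-.3014,.084]);k=g&(abs(q@by)<.016)&(abs(q@bx)<.1)&(q[...,2]>.12)&(q[...,2]<.16);print("knob",(q@bx)[k].mean().round(4),q[...,2][k].mean().round(4))
cv2.imwrite("pics/s11.png",cv2.resize(c["color"][80:330,200:450,::-1],None,fx=2.4,fy=2.4))
```

```text
t 19.57 pos [ 0.4465 -0.1059  0.162 ] f [0.2 0.  0.1] w 0.536 q [ 0.21  0.16 -0.12  2.09  0.03  0.89 -0.24]
shift in present tool [-0.0023  0.187   0.0004] in target tool [-0.0012  0.187   0.0005] turn deg [-0.05 -0.01  0.32]
salami Y [-0.0619  0.053 ] X [-0.017  0.01 ]
-0.05 top z 0.0371 x top -0.0003
-0.03 top z 0.0391 x top 0.0022
-0.01 top z 0.0403 x top -0.0003
0.01 top z 0.0384 x top -0.0025
0.03 top z 0.0382 x top -0.0012
0.05 top z 0.0356 x top -0.0017
rim X [-0.043  0.048] Y [-0.073  0.076]
knob nan nan<stdin>:11: RuntimeWarning: Mean of empty slice.
  ret = ret.dtype.type(ret / rcount)
```

View pics/s11.png

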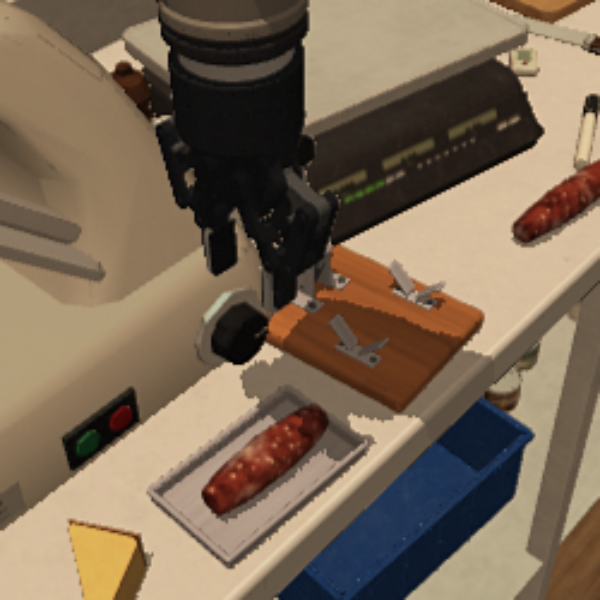

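The salami lies flat in the tray at crop (265,458), with its axis level and top at z≈0.040. The gripper hides the clamp arm, so I rise a little and check the arm numerically from both cameras.

play_rows:
  increments:
    - [[-0.02, -0.03, 0.02], [0, 0, 0]]
    - [[-0.01, -0.03, 0.03], [0, 0, 0]]
    - [[0, -0.03, 0.03], [0, 0, 0]]
    - [[0, -0.03, 0.03], [0, 0, 0]]
    - [[0, 0, 0.03], [0, 0, 0]]
    - [[0, 0, 0], [0, 0, 0]]
    - [[0, 0, 0], [0, 0, 0]]

```text
t: 20.2
eef_pos: [0.4577, 0.036, 0.2759]
tool_rot: [-0.699, 0.699, -0.107, 0.106]
contact_force: [-0.6, -0.6, -0.7]
gripper_width: 0.536
```

Run:
```python
from h import *
bx=np.array([.983,-.182,0]);by=np.array([.182,.983,0]);pv=np.array([.5018,-.3014,.084])
for n in("scene","top"):
    c=snap(n,12);P=cloud(c);g=c["range_z"]>0;q=P-pv;X,Y,Z=q@bx,q@by,q[...,2]
    k=g&(abs(Y)<.02)&(abs(X)<.14)&(Z>.11)&(Z<.16);print(n,"knob",k.sum(),X[k].mean().round(4),Y[k].mean().round(4),np.percentile(Z[k],[2,98]).round(4))
    j=g&(abs(P[...,0]-.62)<.09)&(abs(P[...,1]+.325)<.06)&(Z>.03)&(Z<.07);print("jar",j.sum(),np.percentile(P[j],98,axis=0).round(3) if j.any() else "")
print(get_obs()["t"],get_obs()["eef_pos"])
a,b=load("top",0)["color"].astype(int),load("top",12)["color"].astype(int);print("jar patch diff top0/top12",abs(a-b)[118:165,340:378].mean().round(2))
```

```text
scene knob 219 0.0201 0.0043 [0.1113 0.1461]
jar 782 [ 0.679 -0.308  0.136]
top knob 226 0.0204 -0.0006 [0.1324 0.1471]
jar 2280 [ 0.706 -0.269  0.151]
20.3 [0.45714037 0.03353166 0.27547602]
jar patch diff top0/top12 4.45
```

Run:
```python
from station import *
print(get_obs()["contact_force"]);print(hand_in())
```

```text
[ 0.54434937  0.57204806 -0.15045898]
the job is handed in; nothing more can be done
None
```

The job is done and handed in at 20.3 s on the robot clock, though `hand_in()` gave no verdict. I swung the clamp arm over until it stood open by itself. Then I lifted the salami about 83 mm straight up out of its cradles and set it down in the tray.

**Last checks:**
- **Clamp arm:** both cameras put the knob about 20 mm behind and 132 mm above the pivot, so the arm stands at about 1.72 rad.
- **Salami:** it lies level in the tray, top about 40 mm above the counter. It is centred within about 5 mm along and 2 mm across.
- **Jar:** I did not measure its lean. The jar area looks nearly unchanged between the first and last top views, and the jar still shows points at its standing height.
- **Contact:** the force on the free gripper was under 1 N, so it touches nothing.

**What disagreed:**
- **Fingertip height:** the cameras showed the fingertips about 35 mm higher than the reported tool position. I went by the cameras. The grips on the knob and salami and the touchdown height in the tray all agreed with them.
- **Knob creep:** lifting the knob with the gripper held vertical twisted the grip, with up to 13 N on the tool and about 6 mm of creep. I fixed this by tilting the tool along with the arm.

I viewed 12 pictures, the limit and four more than planned.

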